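# Put the sockets back on their rail in order of size

## Task

The socket rail on the bench still holds the largest socket at one end and the smallest at the other. Put the four loose sockets back on the four empty posts between them, so that the row runs in order of size from the largest down to the smallest, each pushed down over its post, standing upright and flat on its seat. Leave the two end sockets where they are.

Things in the scene. Friction and masses are not known exactly. Their poses are not given: they have to be found in the camera images.
- socket_29_mid (a point): Loose steel socket for a ratchet, a round sleeve standing upright on the bench with its six-sided opening up: 29 mm outside diameter over its upper half (27 mm at the foot), 40 mm tall, 120 g (give or take a fifth). A 16 mm round bore goes up through the foot. The point is on its axis, half-way up (20 mm above its foot); z is its axis.
- socket_36_mid (a point): Loose steel socket for a ratchet, a round sleeve standing upright on the bench with its six-sided opening up: 36 mm outside diameter over its upper half (30 mm at the foot), 46 mm tall, 180 g (give or take a fifth). A 16 mm round bore goes up through the foot. The point is on its axis, half-way up (23 mm above its foot); z is its axis.
- socket_43_mid (a point): Loose steel socket for a ratchet, a round sleeve standing upright on the bench with its six-sided opening up: 43 mm outside diameter over its upper half (35 mm at the foot), 53 mm tall, 280 g (give or take a fifth). A 16 mm round bore goes up through the foot. The point is on its axis, half-way up (26.5 mm above its foot); z is its axis.
- socket_50_mid (a point): Loose steel socket for a ratchet, a round sleeve standing upright on the bench with its six-sided opening up: 50 mm outside diameter over its upper half (40 mm at the foot), 60 mm tall, 400 g (give or take a fifth). A 16 mm round bore goes up through the foot. The point is on its axis, half-way up (30 mm above its foot); z is its axis.
- socket_57_mid (a point): The largest socket, 57 mm outside diameter, 66 mm tall, already on the post at one end of the rail (which end varies). The point is on its axis, half-way up; z is its axis.
- socket_24_mid (a point): The smallest socket, 24 mm outside diameter, 36 mm tall, already on the post at the other end of the rail. The point is on its axis, half-way up; z is its axis.
- post_1_seat (a point): Empty post, number 1 of the four between the rail's two end posts, counted from the end at the robot's left (+y); posts are about 62 mm apart. A steel pin, 9 mm thick, 20 mm tall, its top 7 mm tapering to a 3 mm tip, on a black seat disc of 28 mm, 18 mm above the bench (the 36 mm wide fixed rail is lower). The point is at the pin's foot on the seat, where a socket's foot rests; z up, y along the rail to the left.
- post_2_seat (a point): Empty post, number 2 of the four between the rail's two end posts, counted from the end at the robot's left (+y); posts are about 62 mm apart. A steel pin, 9 mm thick, 20 mm tall, its top 7 mm tapering to a 3 mm tip, on a black seat disc of 28 mm, 18 mm above the bench (the 36 mm wide fixed rail is lower). The point is at the pin's foot on the seat, where a socket's foot rests; z up, y along the rail to the left.
- post_3_seat (a point): Empty post, number 3 of the four between the rail's two end posts, counted from the end at the robot's left (+y); posts are about 62 mm apart. A steel pin, 9 mm thick, 20 mm tall, its top 7 mm tapering to a 3 mm tip, on a black seat disc of 28 mm, 18 mm above the bench (the 36 mm wide fixed rail is lower). The point is at the pin's foot on the seat, where a socket's foot rests; z up, y along the rail to the left.
- post_4_seat (a point): Empty post, number 4 of the four between the rail's two end posts, counted from the end at the robot's left (+y); posts are about 62 mm apart. A steel pin, 9 mm thick, 20 mm tall, its top 7 mm tapering to a 3 mm tip, on a black seat disc of 28 mm, 18 mm above the bench (the 36 mm wide fixed rail is lower). The point is at the pin's foot on the seat, where a socket's foot rests; z up, y along the rail to the left.
Things that resemble listed ones, but are neither listed nor needed, are in the scene too. Leave any pink look-alike of the part that bears socket_36_mid alone.

How it is judged:
At the end, for the whole second after the job is handed in: The four loose sockets (50, 43, 36 and 29 mm) stand on the four middle posts in this order counted from the 57 mm end socket: each within 8 mm of its post's axis, its foot within 4 mm of the height of the seat, leaning less than 0.12 rad, and at rest and released (((horizontal distance between socket_57_mid and post_1_seat below 0.1 m and horizontal distance between socket_29_mid and post_4_seat below 0.008 m and z of socket_29_mid in the frame of post_4_seat between 0.016 and 0.024 m and angle between each of socket_29_mid, socket_36_mid, socket_43_mid, socket_50_mid's own z axis and vertical below 0.12 rad and horizontal distance between socket_36_mid and post_3_seat below 0.008 m and z of socket_36_mid in the frame of post_3_seat between 0.019 and 0.027 m and horizontal distance between socket_43_mid and post_2_seat below 0.008 m and z of socket_43_mid in the frame of post_2_seat between 0.0225 and 0.0305 m and horizontal distance between socket_50_mid and post_1_seat below 0.008 m and z of socket_50_mid in the frame of post_1_seat between 0.026 and 0.034 m) or (not (horizontal distance between socket_57_mid and post_1_seat below 0.1 m) and horizontal distance between socket_29_mid and post_1_seat below 0.008 m and z of socket_29_mid in the frame of post_1_seat between 0.016 and 0.024 m and angle between each of socket_29_mid, socket_36_mid, socket_43_mid, socket_50_mid's own z axis and vertical below 0.12 rad and horizontal distance between socket_36_mid and post_2_seat below 0.008 m and z of socket_36_mid in the frame of post_2_seat between 0.019 and 0.027 m and horizontal distance between socket_43_mid and post_3_seat below 0.008 m and z of socket_43_mid in the frame of post_3_seat between 0.0225 and 0.0305 m and horizontal distance between socket_50_mid and post_4_seat below 0.008 m and z of socket_50_mid in the frame of post_4_seat between 0.026 and 0.034 m))); the robot touches nothing.
It fails at once if the largest socket at the end of the rail is taken off or shifted by more than 12 mm (distance of socket_57_mid from where it was at the start of the episode above 0.012 m).
It fails at once if the smallest socket at the end of the rail is taken off or shifted by more than 12 mm (distance of socket_24_mid from where it was at the start of the episode above 0.012 m).
It also fails if it takes over 88 s, if anything falls off the work surface, if the arm or the gripper's body presses on something with over 40 N, if the wrist force passes 120 N, or if a joint passes its speed limit or range.

## Robot

A 6-joint arm with a two-finger parallel gripper is mounted at the origin on a cart in front of the work surface, level with it; the furniture and walls round the work are solid. World frame = base frame: x ahead of the robot, y to its left, z up, the work surface at z = 0. Lengths are in m, angles in rad, forces in N, time in s.
With the tool pointing down it reaches from about 0.3 to 0.775 m from the base axis. Payload 14.6 kg.
Tool frame: the origin (TCP) lies on the centre line of the jaws, within the pads' length; the fingertips stand 11 mm ahead of it and the grasp point (between the pads) lies 8 mm behind it; z points along the fingers, y is the line along which they close (so a half turn about z gives the same grasp; the last joint's range is limited). The gripper opens to 94 mm and grips with 3 to 60 N. Pads are 16 mm wide; open, the fingers measure 119 mm over their backs; the gripper's body (75 mm by 177 mm) begins 78 mm behind the grasp point.
Start: joints at [1.065, 0.3, 1.521, -0, 1.321, -0.067], TCP at [0.234, 0.498, 0.216] pointing down, gripper open.
Joint ranges: [-3.03, 3.03], [-0.79, 2.21], [0.23, 2.52], [-1.04, 4.18], [0, 3.07], [-2.55, 2.55]. Speed limits (rad/s): [2.22, 2.22, 2.57, 3.14, 3.14, 3.14].

## Interface

Orientations are given as a unit quaternion [x, y, z, w].
In Python, from rig import bot gives the robot as it stands. The module is installed in compiled form; this text tells all that it offers.
- The arm moves only by the tool drive_tool, never from a script. Its argument "deltas" is text: rows parted by semicolons, each of 6 numbers parted by spaces: the shift along the world's x, y, z in mm, then the turn, a rotation vector about the world's x, y, z in degrees. In form: tx ty tz ax ay az; .... A call has 1 to 20 rows; each row shifts and turns the commanded pose from where the row before left it; what a row does not reach is not made up. A row lasts 1/8 s, in which the tool goes at most 62.5 mm and 10.7 degrees, less where a joint would pass 70% of its speed; a pose out of reach is approached as far as the arm can. A call with a gripper value outside its range is refused whole. "fingers" is the gripper's target within -1 to 1 (shut at 1, half-way at 0, fully open at -1), set as the call begins (left out, the last holds). The fingers move at their own pace and stop on an object; "squeeze" is the grip in N (left out, the last holds). Time passes only in rows, so rows that do not move let the fingers close. It gives the time, the measured TCP pose, the force, the opening and the grip force at its end, in the units of the state.
- bot.read_state(): the state, without advancing time (a new reading comes with each control period).
- bot.get_image(name): name is "scene" or "top" or "wrist"; returns a dict with "img" (400x640x3 uint8, red, green, blue), "K" (3x3 intrinsics, pixels), "dist_coeffs" ([k1, k2, p1, p2, k3] as OpenCV has them; the pictures are not rectified), "world_from_camera" (4x4, takes a point from camera to world coordinates). Camera axes: x right, y up, looking along -z (the intrinsics and any distortion apply to the point x, -y, -z); pixel columns grow to the right and rows downward; lengths in m; the calibration is good to about 2 mm. A picture is of the moment at which its call begins. There is no depth.
- bot.job_done(): hands the job in; it is judged then, once.
The state is a dict: "time": time; "qpos": joint angles; "joint_vel": joint speeds; "effort": joint torques, N m; "tool_pos": TCP position; "tcp_rot": TCP orientation; "contact_force": force on the tool from outside, world axes, zero at the start; "wrist_torque": the same for the moment, N m; "opening": finger opening in m; "gripper_force": force on a finger pad.
Only numpy, scipy, OpenCV 4.12 (cv2) and the standard library are available. Lean on these libraries where they do the work, as an engineer would, in place of code of your own. Each camera call takes 0.05 s, during which the arm holds its last target. There are 200 camera calls.

## Working session

There is one attempt and no reset: what is moved stays moved. The work goes in short steps, Python scripts to look and compute and a tool call to move; the robot and the scene stay as the last step left them, time stands still between calls to the robot, and variables do not carry over. Pictures are saved under pics/ and viewed, at most 14 in all, crops included, and the job is handed in when it is done.

Besides the shell and the picture viewer there is one more tool, called after "Emit:" as name(argument=value, ...) on one line, values as JSON. drive_tool: Moves the arm, as the interface text tells. Its arguments: {"type":"object","properties":{"deltas":{"type":"string"},"fingers":{"type":"number"},"squeeze":{"type":"number"}},"required":["deltas"]}

```bash
mkdir -p pics; cat > h.py <<'E'
import numpy as np, cv2
from rig import bot
def snap(n,f):
    d=bot.get_image(n); cv2.imwrite(f'pics/{f}.png',d['img'][:,:,::-1]); np.savez(f'pics/{f}.npz',**{k:np.array(d[k]) for k in d}); return d
def load(f): return dict(np.load(f'pics/{f}.npz'))
def ray(d,u,v,z):
    p=cv2.undistortPoints(np.array([[[u,v]]],float),d['K'],d['dist_coeffs'])[0,0]
    T=d['world_from_camera']; r=T[:3,:3]@np.array([p[0],-p[1],-1]); o=T[:3,3]
    return o+r*(z-o[2])/r[2]
def proj(d,P):
    T=np.linalg.inv(d['world_from_camera']); c=T[:3,:3]@np.array(P)+T[:3,3]; c=np.array([c[0],-c[1],-c[2]])
    return cv2.projectPoints(c.reshape(1,1,3),np.zeros(3),np.zeros(3),d['K'],d['dist_coeffs'])[0].ravel()
E
python3 - <<'E'
from h import *
for n in ('top','scene'):
    d=snap(n,n+'0'); print(n,d['K'].tolist(),d['dist_coeffs'],d['world_from_camera'].round(3).tolist())
print(bot.read_state())
E
```

```text
top [[515.9849938094129, 0.0, 304.43534009481334], [0.0, 515.9849938094129, 197.72150665213738], [0.0, 0.0, 1.0]] [-0.05638799  0.          0.          0.          0.        ] [[-0.012, 0.991, -0.13, 0.367], [-1.0, -0.01, 0.017, 0.217], [0.016, 0.13, 0.991, 1.279], [0.0, 0.0, 0.0, 1.0]]
scene [[413.49779458783524, 0.0, 312.2182279309367], [0.0, 413.49779458783524, 202.4062636210978], [0.0, 0.0, 1.0]] [-0.09416721  0.          0.          0.          0.        ] [[0.483, 0.576, -0.659, -0.093], [-0.875, 0.324, -0.358, -0.131], [0.007, 0.75, 0.661, 0.672], [0.0, 0.0, 0.0, 1.0]]
{'time': 0.1, 'qpos': array([ 1.06538600e+00,  3.00397806e-01,  1.52150601e+00, -6.02277765e-06,
        1.32064899e+00, -6.66338875e-02]), 'joint_vel': array([-0.00088398, -0.00349059, -0.00248133, -0.00045012,  0.00050696,
       -0.00017411]), 'effort': array([ 1.62937311e-03, -5.32637429e+01, -3.53283727e+01,  7.09864986e-02,
        2.34893057e-02, -7.91265916e-05]), 'tool_pos': array([0.23357852, 0.49770905, 0.21595827]), 'tcp_rot': array([ 2.17631794e-01,  9.76030825e-01, -4.61397218e-04, -1.32649517e-04]), 'contact_force': array([-0.57693816, -0.66386926,  0.36117163]), 'wrist_torque': array([-0.0388749 ,  0.00843331, -0.00292855]), 'gripper_force': 0.0, 'opening': 0.09382184571780364}
```

View pics/top0.png

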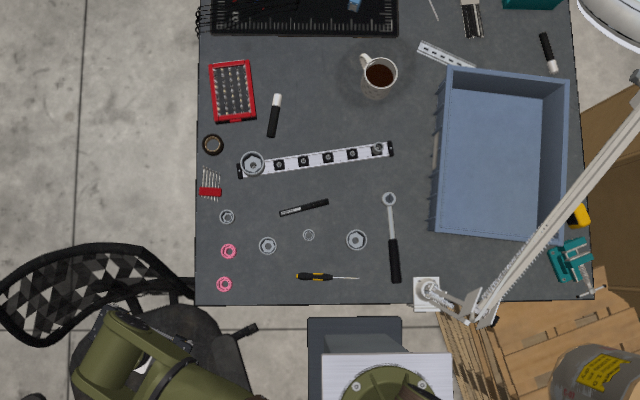

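View pics/scene0.png

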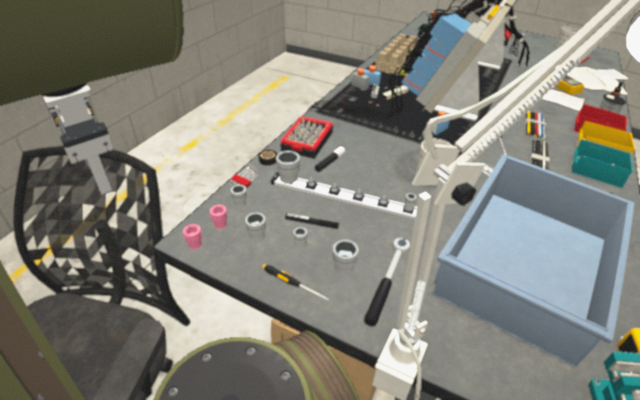

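The top view shows the rail, with the 57 mm socket at (252,162) on the +y end and the 24 mm one at (378,148). The loose grey sockets are at (227,216), (268,246), (308,235) and (357,240). The pink look-alikes are at (228,251) and (224,284). I'll enlarge the crop to confirm this.

```bash
python3 - <<'E'
from h import *
d=load('top0'); c=d['img'][135:300,195:405,::-1]
c=cv2.resize(c,None,fx=3.8,fy=3.6,interpolation=cv2.INTER_CUBIC)
c=cv2.resize(d['img'][140:296,198:404,::-1],None,fx=3.8,fy=3.8,interpolation=cv2.INTER_CUBIC); cv2.imwrite('pics/crop.png',c); print(c.shape)
E
```

```text
(593, 783, 3)
```

View pics/crop.png

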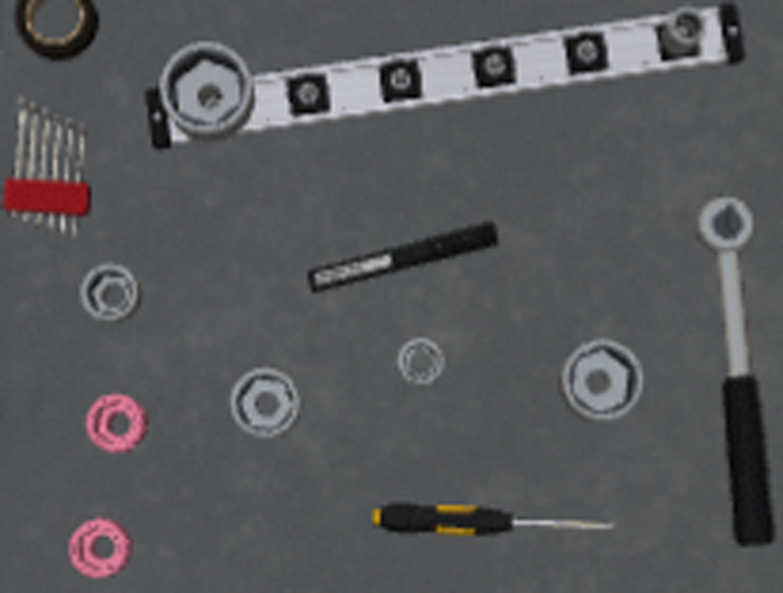

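```bash
python3 - <<'E'
from h import *
d=load('top0')
f=lambda u,v:((u+.5)/3.8+198-.5,(v+.5)/3.8+140-.5)
for n,u,v,w,h in [('50',602,379,79,.06),('43',265,402,68,.053),('36',110,292,59,.046),('29',421,361,46,.04),('57',207,90,93,.084),('24',688,31,36,.054)]:
    p=ray(d,*f(u,v),h); q=ray(d,*f(u+w/2,v),h);print(n,p.round(4),'dia',round(2e3*np.linalg.norm(p-q),1),'reach',np.hypot(p[0],p[1]).round(3))
P=[ray(d,*f(u,v),.036)[:2] for u,v in [(308,92),(400,77),(494,64),(587,49)]]
for p in P: print(p.round(4))
print(np.linalg.norm(np.diff(P,axis=0),axis=1), np.degrees(np.arctan2(*(P[3]-P[0])[::-1])))
E
```

```text
50 [0.4266 0.0755 0.06  ] dia 49.3 reach 0.433
43 [0.415  0.2854 0.053 ] dia 42.4 reach 0.504
36 [0.4855 0.3834 0.046 ] dia 37.2 reach 0.619
29 [0.4403 0.1875 0.04  ] dia 29.1 reach 0.479
57 [0.607  0.3191 0.084 ] dia 57.6 reach 0.686
24 [0.6489 0.0139 0.054 ] dia 23.2 reach 0.649
[0.6147 0.2581]
[0.624  0.1987]
[0.6321 0.1377]
[0.6415 0.0771]
[0.06018629 0.06147625 0.06131499] -81.56248675873533
```

The measured diameters match: 50 at (357,240), 43 at (268,246), 36 at the grey (227,216), not the pink pair, and 29 at (308,235). The 57 mm end is +y, so post 1 gets 50, post 2 gets 43, post 3 gets 36 and post 4 gets 29. Moving above the 50.

Emit:
drive_tool(deltas="16 -35.2 0 0 0 -4.7;16 -35.2 0 0 0 -4.7;16 -35.2 0 0 0 -4.7;16 -35.2 0 0 0 -4.7;16 -35.2 0 0 0 -4.7;16 -35.2 0 0 0 -4.7;16 -35.2 0 0 0 -4.7;16 -35.2 0 0 0 -4.7;16 -35.2 0 0 0 -4.7;16 -35.2 0 0 0 -4.7;16 -35.2 0 0 0 -4.7;16 -35.2 0 0 0 -4.7;0 0 0 0 0 0;0 0 0 0 0 0", fingers=-1, squeeze=20)

```text
time: 1.85
tool_pos: [0.4254, 0.0758, 0.2162]
tcp_rot: [0.653, 0.758, -0.0, -0.0]
contact_force: [0.3, -0.3, -0.1]
opening: 0.094
gripper_force: 0.0
```

```bash
python3 - <<'E'
from h import *
d=snap('wrist','w1'); s=bot.read_state(); print(s['tool_pos'],s['tcp_rot'],s['qpos'].round(2),d['world_from_camera'].round(3).tolist())
for n,p in [('50',[.4266,.0755,.06]),('29',[.4403,.1875,.04])]: print(n,proj(d,p))
E
```

```text
[0.42534591 0.076071   0.21634553] [ 6.52531284e-01  7.57761770e-01 -7.64583359e-05 -1.33456025e-04] [ 0.09  0.03  1.83  0.    1.28 -0.06] [[0.989, -0.142, -0.037, 0.414], [0.147, 0.956, 0.254, 0.149], [-0.0, -0.257, 0.966, 0.384], [0.0, 0.0, 0.0, 1.0]]
50 [312.7151548  191.47785324]
29 [345.66747997  70.19175574]
```

View pics/w1.png

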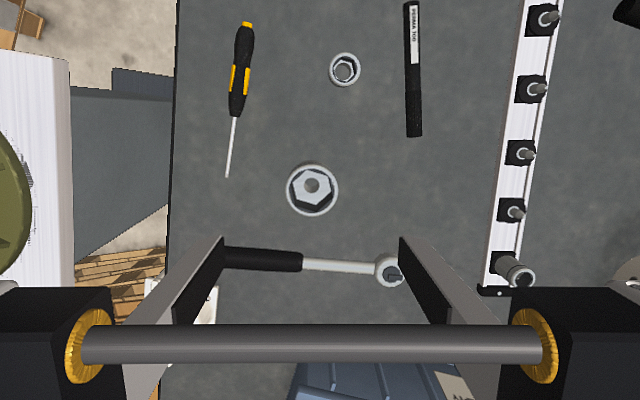

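The wrist view agrees with the estimate to about 2 px: rim at (312,189), predicted (313,191). Descending and gripping.

Emit:
drive_tool(deltas="1 0.5 -35 0 0 0;0 0 -35 0 0 0;0 0 -35 0 0 0;0 0 -35 0 0 0;0 0 -25 0 0 0;0 0 -14 0 0 0;0 0 0 0 0 0;0 0 0 0 0 0")

```text
time: 2.9
tool_pos: [0.4272, 0.0762, 0.0383]
tcp_rot: [0.653, 0.757, 0.0, 0.0]
contact_force: [0.2, 0.1, 0.3]
opening: 0.0944
gripper_force: 0.0
```

Emit:
drive_tool(deltas="0 0 0 0 0 0;0 0 0 0 0 0;0 0 0 0 0 0;0 0 0 0 0 0;0 0 0 0 0 0;0 0 0 0 0 0;0 0 0 0 0 0;0 0 0 0 0 0", fingers=1, squeeze=25)

```text
time: 3.9
tool_pos: [0.4265, 0.076, 0.0374]
tcp_rot: [0.653, 0.757, -0.0, -0.0]
contact_force: [-4.7, -0.1, 4.6]
opening: 0.0506
gripper_force: 25.0
```

```bash
python3 - <<'E'
from h import *
d=load('w1')
for p in [(.6147,.2581),(.624,.1987),(.6321,.1377),(.6415,.0771)]: print(proj(d,[*p,.038]).round(1),proj(d,[*p,.018]).round(1))
c=cv2.resize(d['img'][0:240,470:580,::-1],None,fx=2.5,fy=2.5,interpolation=cv2.INTER_CUBIC); cv2.imwrite('pics/c2.png',c)
E
```

```text
[557.1  14.5] [542.4  20.1]
[544.8  87.5] [531.6  88.7]
[532.4 154.6] [520.5 152.2]
[522.9 215.4] [512.  209.9]
```

View pics/c2.png

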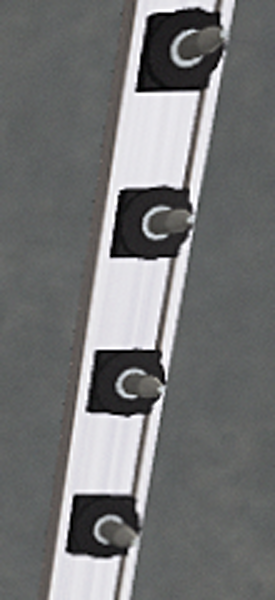

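Emit:
drive_tool(deltas="0 0 20 0 0 0;0 0 40 0 0 0;0 0 50 0 0 0;0 0 0 0 0 0")

```text
time: 4.4
tool_pos: [0.4282, 0.0762, 0.1501]
tcp_rot: [0.653, 0.757, 0.002, 0.002]
contact_force: [0.5, -0.1, -4.6]
opening: 0.0503
gripper_force: 25.0
```

The wrist view confirms the posts: pin tips at (559,14), (546,87), (535,155) and (524,216), all within 2.5 px of prediction, so I'll add about 1 mm in x. Carrying the 50 to post 1.

Emit:
drive_tool(deltas="18 18 0 0 0 0;30 29 0 0 0 0;30 29 0 0 0 0;30 29 0 0 0 0;30 29 0 0 0 0;30 29 0 0 0 0;20 19 0 0 0 0;0 0 0 0 0 0;0 0 0 0 0 0;0 0 0 0 0 0")

```text
time: 5.65
tool_pos: [0.6143, 0.2574, 0.1471]
tcp_rot: [0.653, 0.757, -0.0, -0.0]
contact_force: [-0.2, -0.4, -3.8]
opening: 0.0502
gripper_force: 25.0
```

Emit:
drive_tool(deltas="1.2 0.8 -25 0 0 0;0 0 -30 0 0 0;0 0 -12 0 0 0;0 0 0 0 0 0;0 0 0 0 0 0")

```text
time: 6.28
tool_pos: [0.6164, 0.2589, 0.0819]
tcp_rot: [0.653, 0.757, 0.001, 0.0]
contact_force: [-0.7, -0.2, -3.3]
opening: 0.0503
gripper_force: 25.0
```

Emit:
drive_tool(deltas="0 0 -4 0 0 0;0 0 -4 0 0 0;0 0 -4 0 0 0;0 0 -4 0 0 0;0 0 -4 0 0 0;0 0 -2 0 0 0;0 0 0 0 0 0;0 0 0 0 0 0")

```text
time: 7.28
tool_pos: [0.6159, 0.2588, 0.0586]
tcp_rot: [0.653, 0.757, 0.0, 0.0]
contact_force: [-0.5, 0.0, -3.1]
opening: 0.0502
gripper_force: 25.0
```

Emit:
drive_tool(deltas="0 0 -2 0 0 0;0 0 -1 0 0 0;0 0 -1 0 0 0;0 0 0 0 0 0;0 0 0 0 0 0")

```text
time: 7.9
tool_pos: [0.6159, 0.2588, 0.0555]
tcp_rot: [0.653, 0.757, 0.0, 0.0]
contact_force: [-5.3, -2.4, 7.0]
opening: 0.0502
gripper_force: 25.0
```

Emit:
drive_tool(deltas="0 0 0 0 0 0;0 0 0 0 0 0;0 0 0 0 0 0;0 0 0 0 0 0;0 0 0 0 0 0", fingers=-0.7)

```text
time: 8.52
tool_pos: [0.6159, 0.2588, 0.0544]
tcp_rot: [0.653, 0.757, -0.0, -0.0]
contact_force: [-0.7, 0.5, 0.6]
opening: 0.0796
gripper_force: 0.0
```

Emit:
drive_tool(deltas="0 0 25 0 0 0;0 0 50 0 0 0;0 0 55 0 0 0;0 0 0 0 0 0;0 0 0 0 0 0")

```text
time: 9.15
tool_pos: [0.6156, 0.2587, 0.1837]
tcp_rot: [0.653, 0.757, -0.0, -0.0]
contact_force: [-0.4, -0.1, 0.2]
opening: 0.0799
gripper_force: 0.0
```

```bash
python3 - <<'E'
from h import *
d=snap('wrist','w2'); s=bot.read_state(); print(s['time'],s['tool_pos'])
print('rim should be',proj(d,[.6157,.2585,.078]), proj(d,[.4266,.0755,.06]))
E
```

```text
9.2 [0.61542217 0.25861844 0.18300814]
rim should be [311.64783253 205.33727522] [ 86.02450528 356.40267008]
```

View pics/w2.png

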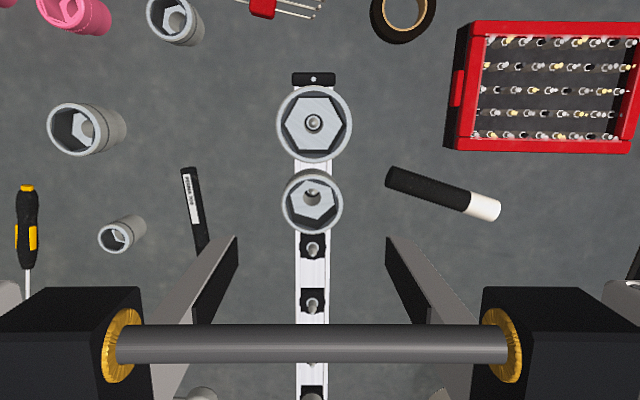

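The 50 is seated on post 1, with its rim at (312,204) and the pin showing in the bore. Next is the 43.

Emit:
drive_tool(deltas="-30 4 0 0 0 0;-45 6 0 0 0 0;-45 6 0 0 0 0;-45 6 0 0 0 0;-35 4.5 0 0 0 0;0 0 -30 0 0 0;0 0 -40 0 0 0;0 0 -40 0 0 0;0 0 -27 0 0 0;0 0 -14 0 0 0;0 0 0 0 0 0;0 0 0 0 0 0")

```text
time: 10.7
tool_pos: [0.4163, 0.2855, 0.0343]
tcp_rot: [0.653, 0.757, 0.001, 0.0]
contact_force: [0.7, -0.2, 0.3]
opening: 0.08
gripper_force: 0.0
```

Emit:
drive_tool(deltas="0 0 0 0 0 0;0 0 0 0 0 0;0 0 0 0 0 0;0 0 0 0 0 0;0 0 0 0 0 0;0 0 0 0 0 0;0 0 0 0 0 0", fingers=1)

```text
time: 11.58
tool_pos: [0.4157, 0.2853, 0.0335]
tcp_rot: [0.653, 0.757, -0.0, -0.0]
contact_force: [-3.3, -1.1, 5.4]
opening: 0.043
gripper_force: 25.0
```

Emit:
drive_tool(deltas="0 0 20 0 0 0;0 0 40 0 0 0;0 0 50 0 0 0;25 -10 0 0 0 0;35 -15 0 0 0 0;35 -15 0 0 0 0;35 -15 0 0 0 0;35 -15 0 0 0 0;29 -11 0 0 0 0;16 -5.5 0 0 0 0;0 0 0 0 0 0;0 0 0 0 0 0;0 0 0 0 0 0")

```text
time: 13.2
tool_pos: [0.6253, 0.1992, 0.1435]
tcp_rot: [0.653, 0.758, -0.0, -0.0]
contact_force: [0.7, -0.6, -2.8]
opening: 0.043
gripper_force: 25.0
```

Descend 92 mm in total.

Emit:
drive_tool(deltas="0 -0.3 -25 0 0 0;0 0 -30 0 0 0;0 0 -12 0 0 0;0 0 -4 0 0 0;0 0 -4 0 0 0;0 0 -4 0 0 0;0 0 -4 0 0 0;0 0 -4 0 0 0;0 0 -2 0 0 0;0 0 -2 0 0 0;0 0 -1.5 0 0 0;0 0 0 0 0 0;0 0 0 0 0 0;0 0 0 0 0 0")

```text
time: 14.95
tool_pos: [0.626, 0.1985, 0.0516]
tcp_rot: [0.653, 0.757, 0.0, 0.0]
contact_force: [-3.4, -2.1, 5.9]
opening: 0.0432
gripper_force: 25.0
```

Emit:
drive_tool(deltas="0 0 0 0 0 0;0 0 0 0 0 0;0 0 0 0 0 0;0 0 0 0 0 0", fingers=-0.4)

```text
time: 15.45
tool_pos: [0.6259, 0.1985, 0.0509]
tcp_rot: [0.653, 0.757, 0.0, -0.0]
contact_force: [0.2, -0.1, 0.6]
opening: 0.0659
gripper_force: 0.0
```

Emit:
drive_tool(deltas="0 0 25 0 0 0;0 0 50 0 0 0;0 0 50 0 0 0;-25 30 0 0 0 0;-30 40 0 0 0 0;-30 40 0 0 0 0;-30 40 0 0 0 0;-25 34 0 0 0 0;0 0 0 0 0 0;0 0 0 0 0 0")

```text
time: 16.7
tool_pos: [0.4862, 0.3821, 0.1759]
tcp_rot: [0.653, 0.757, -0.0, 0.0]
contact_force: [-0.0, 0.6, -0.3]
opening: 0.0658
gripper_force: 0.0
```

```bash
python3 - <<'E'
from h import *
d=snap('wrist','w3'); s=bot.read_state(); print(s['time'],s['tool_pos'],s['opening'])
print('36',proj(d,[.4855,.3834,.046]))
E
```

```text
16.75 [0.48648362 0.38174549 0.17591794] 0.06583717830016854
36 [310.83887395 196.19210807]
```

View pics/w3.png

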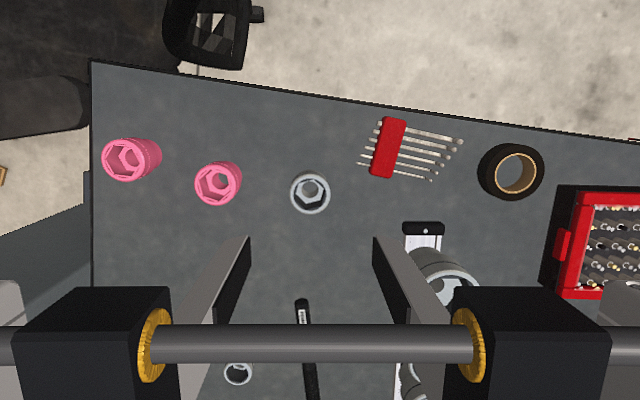

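The grey 36 is at (310,193), predicted (311,196), and clear of the pink pair. Grasping it.

Emit:
drive_tool(deltas="-0.7 2.2 -35 0 0 0;0 0 -40 0 0 0;0 0 -40 0 0 0;0 0 -20 0 0 0;0 0 -12 0 0 0;0 0 0 0 0 0;0 0 0 0 0 0")

```text
time: 17.62
tool_pos: [0.4858, 0.385, 0.0303]
tcp_rot: [0.653, 0.757, 0.001, 0.0]
contact_force: [0.2, 1.7, 0.6]
opening: 0.066
gripper_force: 0.0
```

Emit:
drive_tool(deltas="0 0 0 0 0 0;0 0 0 0 0 0;0 0 0 0 0 0;0 0 0 0 0 0;0 0 0 0 0 0;0 0 0 0 0 0", fingers=1)

```text
time: 18.38
tool_pos: [0.4852, 0.3847, 0.0291]
tcp_rot: [0.653, 0.757, 0.0, -0.0]
contact_force: [-3.1, -0.4, 2.8]
opening: 0.036
gripper_force: 25.0
```

Emit:
drive_tool(deltas="0 0 20 0 0 0;0 0 40 0 0 0;0 0 50 0 0 0;14 -22 0 0 0 0;24 -40 0 0 0 0;24 -40 0 0 0 0;24 -40 0 0 0 0;24 -40 0 0 0 0;24 -40 0 0 0 0;14 -25 0 0 0 0;0 0 0 0 0 0;0 0 0 0 0 0;0 0 0 0 0 0")

```text
time: 20.0
tool_pos: [0.6328, 0.1387, 0.1393]
tcp_rot: [0.653, 0.758, 0.0, 0.0]
contact_force: [-0.9, -0.7, -0.9]
opening: 0.0355
gripper_force: 25.0
```

Emit:
drive_tool(deltas="0 -0.7 -25 0 0 0;0 0 -30 0 0 0;0 0 -12 0 0 0;0 0 -4 0 0 0;0 0 -4 0 0 0;0 0 -4 0 0 0;0 0 -4 0 0 0;0 0 -4 0 0 0;0 0 -2 0 0 0;0 0 -2 0 0 0;0 0 -1.5 0 0 0;0 0 0 0 0 0;0 0 0 0 0 0;0 0 0 0 0 0")

```text
time: 21.75
tool_pos: [0.6333, 0.137, 0.0471]
tcp_rot: [0.653, 0.757, 0.0, 0.0]
contact_force: [-3.3, -0.5, 5.9]
opening: 0.0358
gripper_force: 25.0
```

Emit:
drive_tool(deltas="0 0 0 0 0 0;0 0 0 0 0 0;0 0 0 0 0 0;0 0 0 0 0 0", fingers=-0.4)

```text
time: 22.25
tool_pos: [0.6332, 0.137, 0.0464]
tcp_rot: [0.653, 0.757, -0.0, -0.0]
contact_force: [-0.2, 0.6, -0.3]
opening: 0.0657
gripper_force: 0.0
```

Emit:
drive_tool(deltas="0 0 25 0 0 0;0 0 50 0 0 0;0 0 50 0 0 0;-30 8 0 0 0 0;-45 12 0 0 0 0;-45 12 0 0 0 0;-43 12 0 0 0 0;-30 6.5 0 0 0 0;0 0 0 0 0 0;0 0 0 0 0 0")

```text
time: 23.5
tool_pos: [0.4408, 0.1875, 0.1717]
tcp_rot: [0.653, 0.757, 0.0, 0.0]
contact_force: [0.7, -0.3, -0.3]
opening: 0.0655
gripper_force: 0.0
```

```bash
python3 - <<'E'
from h import *
d=snap('wrist','w4'); s=bot.read_state(); print(s['time'],s['tool_pos'],s['opening'])
print('29',proj(d,[.4403,.1875,.04]),proj(d,[.6157,.2585,.078]),proj(d,[.625,.1987,.071]),proj(d,[.633,.1377,.064]))
E
```

```text
23.55 [0.44087475 0.18734783 0.17149733] 0.06577231581466712
29 [310.77453217 197.17672682] [563.84629624 150.08860391] [543.94464901 226.07019243] [525.52868312 291.88228167]
```

View pics/w4.png

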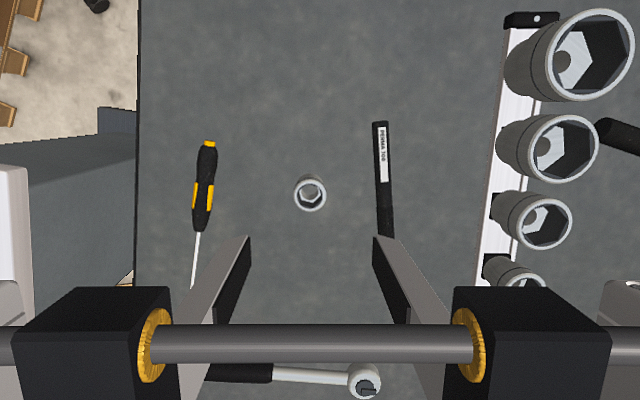

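The 50, 43 and 36 all look seated. The 29 is at (311,193), 4 px from prediction, so I'll add 1.5 mm in y. The pen at (383,180) is close, so I'm narrowing the opening.

Emit:
drive_tool(deltas="-0.5 1.5 -35 0 0 0;0 0 -40 0 0 0;0 0 -40 0 0 0;0 0 -20 0 0 0;0 0 -12.5 0 0 0;0 0 0 0 0 0;0 0 0 0 0 0", fingers=-0.06)

```text
time: 24.42
tool_pos: [0.4403, 0.1891, 0.0247]
tcp_rot: [0.653, 0.757, 0.001, 0.0]
contact_force: [-0.6, 0.4, -0.4]
opening: 0.0497
gripper_force: 0.0
```

Emit:
drive_tool(deltas="0 0 0 0 0 0;0 0 0 0 0 0;0 0 0 0 0 0;0 0 0 0 0 0;0 0 0 0 0 0;0 0 0 0 0 0", fingers=1)

```text
time: 25.18
tool_pos: [0.4399, 0.1891, 0.0243]
tcp_rot: [0.653, 0.757, 0.0, 0.0]
contact_force: [-0.9, -0.2, 6.7]
opening: 0.0286
gripper_force: 25.0
```

Emit:
drive_tool(deltas="0 0 20 0 0 0;0 0 40 0 0 0;0 0 50 0 0 0;22 -12 0 0 0 0;32 -18 0 0 0 0;32 -18 0 0 0 0;32 -18 0 0 0 0;32 -18 0 0 0 0;32 -18 0 0 0 0;20 -10 0 0 0 0;0 0 0 0 0 0;0 0 0 0 0 0;0 0 0 0 0 0")

```text
time: 26.8
tool_pos: [0.6411, 0.0775, 0.1341]
tcp_rot: [0.653, 0.758, -0.0, -0.0]
contact_force: [0.3, 0.3, -1.5]
opening: 0.0284
gripper_force: 25.0
```

Emit:
drive_tool(deltas="0.5 -0.5 -25 0 0 0;0 0 -30 0 0 0;0 0 -12 0 0 0;0 0 -4 0 0 0;0 0 -4 0 0 0;0 0 -4 0 0 0;0 0 -4 0 0 0;0 0 -4 0 0 0;0 0 -2 0 0 0;0 0 -2 0 0 0;0 0 -1.5 0 0 0;0 0 0 0 0 0;0 0 0 0 0 0;0 0 0 0 0 0")

```text
time: 28.55
tool_pos: [0.6423, 0.0765, 0.0423]
tcp_rot: [0.653, 0.757, 0.0, 0.0]
contact_force: [-4.3, 0.7, 6.4]
opening: 0.0287
gripper_force: 25.0
```

Emit:
drive_tool(deltas="0 0 0 0 0 0;0 0 0 0 0 0;0 0 0 0 0 0;0 0 0 0 0 0", fingers=-0.2)

```text
time: 29.05
tool_pos: [0.6422, 0.0765, 0.0414]
tcp_rot: [0.653, 0.757, -0.0, -0.0]
contact_force: [0.3, 0.4, -0.1]
opening: 0.0561
gripper_force: 0.0
```

Emit:
drive_tool(deltas="0 0 25 0 0 0;0 0 50 0 0 0;0 0 60 0 0 0;-40 0 20 0 0 0;-60 0 10 0 0 0;-60 0 0 0 0 0;-50 0 0 0 0 0;-20 0 0 0 0 0;0 0 0 0 0 0;0 0 0 0 0 0")

```text
time: 30.3
tool_pos: [0.4129, 0.0765, 0.2066]
tcp_rot: [0.653, 0.757, 0.0, 0.0]
contact_force: [1.0, 0.1, 0.1]
opening: 0.0566
gripper_force: 0.0
```

```bash
python3 - <<'E'
from h import *
d=snap('wrist','w5'); t=snap('top','t5'); s=bot.read_state(); print(s['time'],s['tool_pos'],s['contact_force'])
a=cv2.resize(t['img'][125:200,225:405,::-1],None,fx=4,fy=4,interpolation=cv2.INTER_CUBIC)
b=cv2.resize(d['img'][0:290,400:640,::-1],None,fx=1,fy=1)
c=np.zeros((590,720,3),np.uint8); c[:300]=a; c[300:590,:240]=b; cv2.imwrite('pics/c5.png',c)
for p in [(.6157,.2585,.078),(.625,.1987,.071),(.633,.1377,.064),(.642,.077,.058)]:
    u=proj(t,p); print((u-[225,125])*4+1.5)
E
```

```text
30.4 [0.41283307 0.07643318 0.20625644] [-0.13216549 -0.08591075  0.06262273]
[213.20513767 141.33202137]
[313.75077529 127.55677402]
[414.83517727 116.13120953]
[514.01883897 102.94940197]
```

View pics/c5.png

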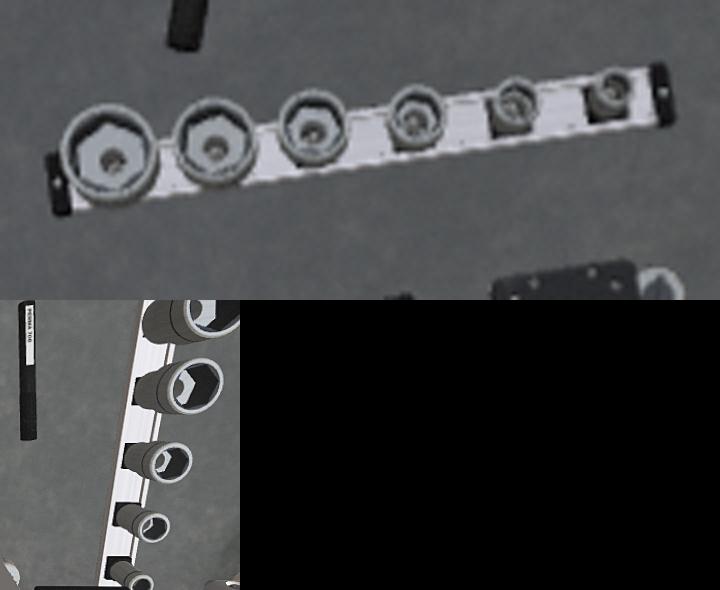

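All six sockets stand in descending order, with rims at (214,139), (313,127), (416,117) and (515,103) in the crop. Each is within about 2 px of its seated position, and the pins show inside the bores. Handing in.

```bash
python3 -c "
from rig import bot
print(bot.job_done())"
```

```text
the job is handed in; nothing more can be done
None
```

I put the 50, 43, 36 and 29 mm sockets on posts 1 to 4 in size order down from the 57 mm end and handed the job in at about 30 s; the last pictures showed all four upright and seated, but no verdict came back.

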